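Clear the balance pan and weigh the copper plate

ROBOT

A 6-joint arm with a two-finger parallel gripper is mounted at the origin on the work surface. World frame = base frame: x ahead of the robot, y to its left, z up, the work surface at z = 0. Lengths are in m, angles in degrees, forces in N, time in s.
With the tool pointing down it reaches from about 0.4 to 0.825 m from the base axis. Payload 7 kg.
Tool frame: the origin (TCP) lies midway between the tips of the shut fingers; the grasp point (between the pads) lies 19 mm behind it; z points along the fingers, y is the line along which they close (so a half turn about z gives the same grasp; the last joint's range is limited). The gripper opens to 88 mm and grips with 3 to 60 N. Pads are 19 mm wide; open, the fingers measure 130 mm over their backs; the gripper's body (78 mm by 193 mm) begins 47 mm behind the grasp point.
Start: joints at [89.158, 20.546, 0.682, 0, -70.136, -16.507], TCP at [0.201, 0.644, 0.227] pointing down, gripper open.
Joint ranges: [-176.03, 176.03], [-82.01, 121.73], [-58.28, 71.71], [-173.87, 95.51], [-174.79, -0.11], [-173.66, 173.66]. Speed limits (degrees/s): [136.94, 136.94, 172.46, 180, 180, 180].

INTERFACE

Orientations are given as [roll, pitch, yaw] about the fixed x, y, z axes, in that order (R = Rz(yaw) Ry(pitch) Rx(roll)).
In Python, from plant import r gives the robot as it stands. The module is installed in compiled form; this text tells all that it offers.
- The arm moves only by the tool play_rows, never from a script. Its argument "rows" is a list of rows, each an object with "slide": the shift along the tool's x, y, z as a fraction of full scale, a list of three; "delta_rot": the turn, a rotation vector about the tool's x, y, z as a fraction of full scale, a list of three; "fingers": the opening, from -1 (shut) to 1 (fully open). In form: [{"slide": [x, y, z], "delta_rot": [rx, ry, rz], "fingers": fingers}, ...]. A call has 1 to 8 rows; each row shifts and turns the commanded pose from where the row before left it, along the tool's axes as they then stand; what a row does not reach is not made up. Full scale, the value 1, is 0.15 m for a shift and 0.08 rad for a turn. A row lasts 1/8 s, in which the tool goes at most 62.5 mm and 10.7 degrees, less where a joint would pass 70% of its speed; a pose out of reach is approached as far as the arm can. A call with a number of a shift or a turn outside -1 to 1 is refused whole. A call with a gripper value outside its range is refused whole. The fingers move at their own pace and stop on an object; "squeeze" is the grip in N (left out, the last holds). Time passes only in rows, so rows that do not move let the fingers close. It gives the time, the measured TCP pose, the force, the opening and the grip force at its end, in the units of the state.
- r.get_state(): the state, without advancing time (a new reading comes with each control period).
- r.capture(name): name is "scene" or "top" or "wrist"; returns a dict with "image" (420x560x3 uint8, blue, green, red), "fx", "fy", "cx", "cy" (pixels), "R" (3x3) and "t" (3): a world point X has camera coordinates R X + t; the wrist camera has in their place "T_tool_cam" (4x4, takes a point from camera to tool coordinates, whose origin is the TCP and whose axes are the flange's). Camera axes: x right, y down, z forward; pixel columns grow to the right and rows downward; lengths in m; the calibration is good to about 2 mm. A picture is of the moment at which its call begins: read the wrist's pose just before it. There is no depth.
- r.close_job(): hands the job in; it is judged then, once.
The state is a dict: "time_s": time; "joints": joint angles; "qd": joint speeds; "joint_torque": joint torques, N m; "tcp_pos": TCP position; "eef_rot": TCP orientation; "contact_force": force on the tool from outside, world axes, zero at the start; "moment": the same for the moment, N m; "gripper_width": finger opening in m; "gripper_force": force on a finger pad.
Only numpy, scipy, OpenCV 4.12 (cv2) and the standard library are available. Lean on these libraries where they do the work, as an engineer would, in place of code of your own. Each camera call takes 0.05 s, during which the arm holds its last target. There are 200 camera calls.

TASK

Somebody left an amber jar on the pan of the laboratory balance. First move the jar to the cork pad and stand it there upright, then take the bare copper plate (not the black-coated one) from its dish and lay it flat in the middle of the balance pan, ready for weighing. Keep the jar upright and set both things down rather than dropping them.

Things in the scene. Friction and masses are not known exactly. Their poses are not given: they have to be found in the camera images.
- amber_jar: Amber glass jar with a white cap, round, widest diameter 46 mm, 65 mm tall, about 0.11 kg, standing upright on the balance pan within about 15 mm of its centre. Origin at the centre of its underside, z up along its axis. It can be gripped round the body at half height.
- copper_plate: Bare copper plate, 0.16 kg, flat in a dish: square 45 x 45 mm, 8 mm thick; a tab 16 mm wide juts 21 mm from one side. Origin: centre of the square's underside; x along the tab, z up; grip the side faces y = +-22.5 mm. Dish: fixed, aluminium, floor 4 mm above the table, 126 mm across; rim 15 mm high. A like dish nearby holds a black-coated plate: not wanted.
- pan (a point): Centre of the top face of the balance's round steel pan, which is flat, rigid, without a lip, 110 mm in diameter and 70 mm above the table. The white balance is fixed, 210 x 190 mm and 58 mm high, pan above it; z up, x towards its display.
- cork_pad: Cork pad fixed to the table, square 110 x 110 mm, 4 mm thick. Origin at the centre of its underside, x and y along its sides, z up.
There are look-alikes about, which are no part of the job. What is shaped like the cork_pad but purple is not meant.

How it is judged (in metres and radians):
On the way, in this order (a step that is already met when the one before it is completed fails the run):
1. the jar stands upright on the cork pad, let go (x of amber_jar in the frame of cork_pad between -0.04 and 0.04 m and y of amber_jar in the frame of cork_pad between -0.04 and 0.04 m and z of amber_jar in the frame of cork_pad between 0 and 0.009 m and angle between amber_jar's own z axis and vertical below 0.15 rad and linear speed of amber_jar below 0.03 m/s and contact force between amber_jar and the fingers below 0.05 N), for 0.2 s.
2. the copper plate lies flat in the middle of the pan, let go (horizontal distance between copper_plate and pan below 0.025 m and z of copper_plate in the frame of pan between -0.004 and 0.005 m and angle between copper_plate's own z axis and vertical below 0.12 rad and linear speed of copper_plate below 0.03 m/s and contact force between copper_plate and the fingers below 0.05 N), for 0.2 s.
At the end, for the whole second after the job is handed in: The amber jar stands upright (within 8 degrees) on the cork pad, its centre within 40 mm of the pad's centre along each side; the copper plate lies flat (within 7 degrees) on the balance pan, the centre of its square within 25 mm of the pan's centre; both released and at rest (all of step 1 and all of step 2); the robot touches nothing.
It fails at once if the jar tips over (more than 40 degrees) (angle between amber_jar's own z axis and vertical above 0.7 rad).
It fails at once if the jar is dropped (falls free faster than 0.6 m/s, about 18 mm) (linear speed of amber_jar above 0.6 m/s and contact force between amber_jar and the fingers below 0.02 N).
It fails at once if the copper plate is dropped (falls free faster than 0.6 m/s, about 18 mm) (linear speed of copper_plate above 0.6 m/s and contact force between copper_plate and the fingers below 0.02 N).
It also fails if it takes over 69 s, if anything falls off the work surface, if the arm or the gripper's body presses on something with over 40 N, if the wrist force passes 120 N, or if a joint passes its speed limit or range.

## Working session

There is one attempt and no reset: what is moved stays moved. The work goes in short steps, Python scripts to look and compute and a tool call to move; the robot and the scene stay as the last step left them, time stands still between calls to the robot, and variables do not carry over. Pictures are saved under pics/ and viewed, at most 10 in all, crops included, and the job is handed in when it is done.

Besides the shell and the picture viewer there is one more tool, called after "Emit:" as name(argument=value, ...), one argument or row to a line, values as JSON. play_rows: Moves the arm, as the interface text tells. Shift numbers are shares of 0.15 m and turn numbers shares of 0.08 rad, none past 1 either way. Its arguments: {"type":"object","properties":{"rows":{"type":"array"},"squeeze":{"type":"number"}},"required":["rows"]}

```bash
mkdir -p pics
python3 - <<'E'
from plant import r
import cv2,numpy as np
s=r.get_state();print({k:np.round(v,3).tolist() for k,v in s.items()})
for n in("scene","top"):
    c=r.capture(n);cv2.imwrite(f"pics/{n}0.png",c["image"]);np.savez(n,**c)
    print(n,c["fx"],c["cx"],c["cy"],np.round(c["R"],3).tolist(),np.round(c["t"],3))
E
```

```text
{'time_s': 0.0, 'joints': [89.157, 20.591, 0.634, -0.019, -70.135, -16.506], 'qd': [-0.02, 0.044, -0.01, 0.005, 0.017, -0.083], 'joint_torque': [0.001, -58.272, 29.305, 6.997, 0.007, -0.0], 'tcp_pos': [0.201, 0.644, 0.226], 'eef_rot': [179.907, -0.009, -17.355], 'contact_force': [-0.26, -0.04, -1.518], 'moment': [0.003, -0.005, 0.034], 'gripper_force': 0.0, 'gripper_width': 0.088}
scene 502.10515278181185 285.8989037829016 216.84311806845812 [[-0.727, 0.687, 0.015], [0.568, 0.613, -0.55], [-0.387, -0.391, -0.835]] [ 0.352 -0.301  1.651]
top 396.8482564600189 284.7358186634551 219.54975419323966 [[0.02, -1.0, 0.005], [-0.981, -0.021, -0.195], [0.195, -0.001, -0.981]] [0.036 0.543 1.046]
```

View pics/top0.png

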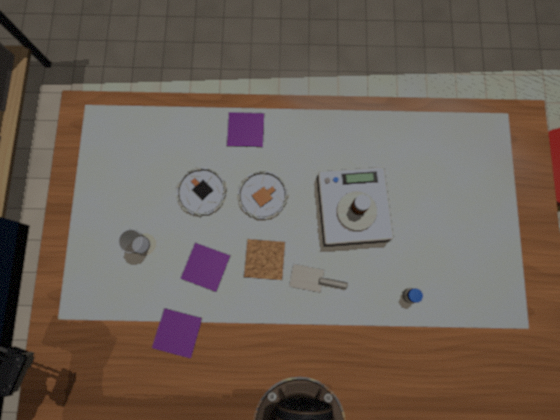

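View pics/scene0.png

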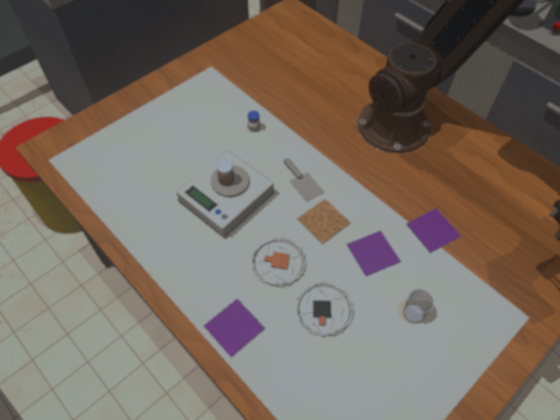

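Run:
```python
import cv2,numpy as np
t=cv2.imread("pics/top0.png")
a=cv2.resize(t[165:285,235:395],None,fx=5,fy=5,interpolation=cv2.INTER_CUBIC)
cv2.imwrite("pics/topc.png",a)
t=cv2.imread("pics/scene0.png")
b=cv2.resize(t[145:295,170:360],None,fx=4,fy=4,interpolation=cv2.INTER_CUBIC)
cv2.imwrite("pics/scenec.png",b)
```

```text
(no output)
```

View pics/topc.png

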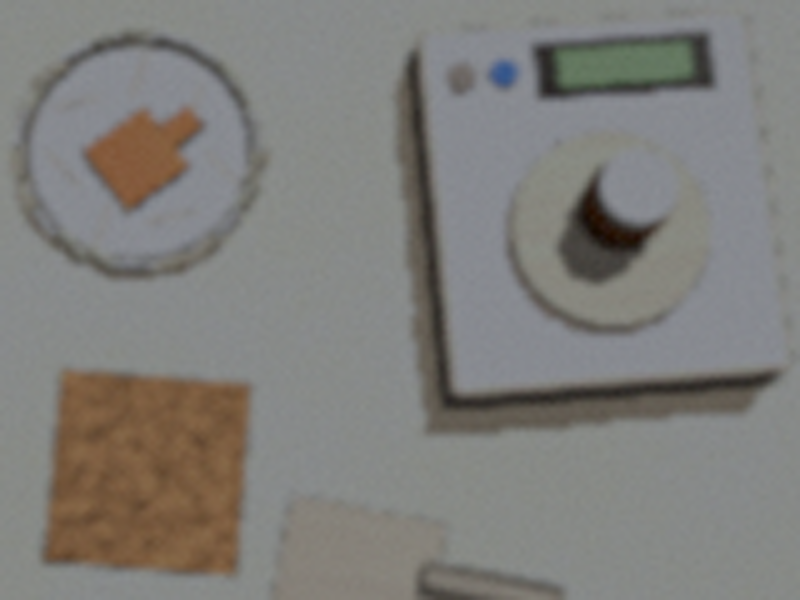

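View pics/scenec.png

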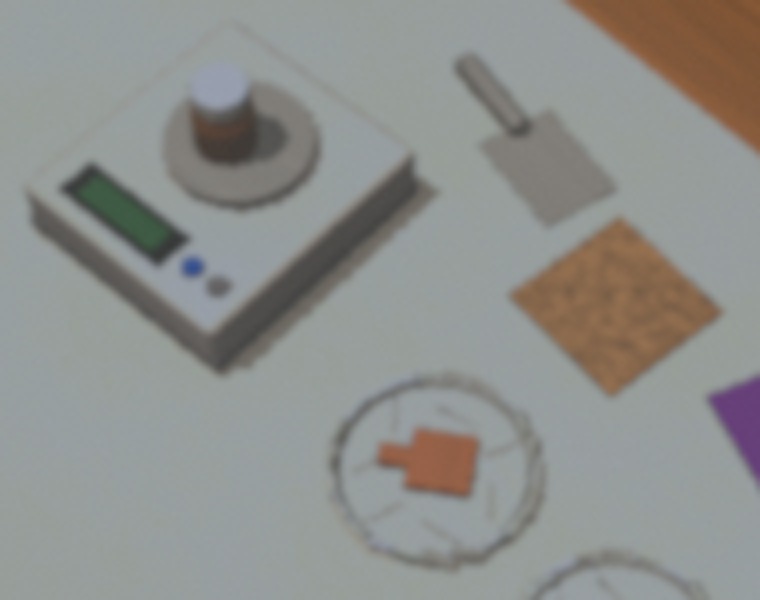

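```bash
cat > h.py <<'E'
import numpy as np
def ray(n,u,v,z):
    c=np.load(n+".npz");o=(235,165,5) if n=="top" else (170,145,4)
    p=np.array([o[0]+(u+.5)/o[2]-.5,o[1]+(v+.5)/o[2]-.5])
    d=c["R"].T@[(p[0]-c["cx"])/c["fx"],(p[1]-c["cy"])/c["fy"],1]
    C=-c["R"].T@c["t"]
    return (C+d*(z-C[2])/d[2])[:2]
E
python3 - <<'E'
from h import ray
import numpy as np
P={"pan":(.07,[(610,231)],[(241,143)]),"jar":(.135,[(638,187)],[(220,87)]),
"cork":(.004,[(62,370),(250,383),(238,573),(44,563)],[(620,217),(721,312),(612,397),(510,296)]),
"plate":(.012,[(87,155),(130,211),(187,166),(148,108)],[(416,429),(479,437),(469,496),(405,487)]),
"tabend":(.012,[(190,106),(205,124)],[(378,442),(376,465)])}
for k,(z,a,b) in P.items():
    for n,q in(("top",a),("scene",b)):
        X=np.array([ray(n,*p,z) for p in q]);m=X.mean(0)
        print(k,n,m.round(4),[(round(float(np.hypot(*(x-m))),4),round(float(np.degrees(np.arctan2(*(x-m)[::-1]))),1)) for x in X] if len(X)>1 else "")
E
```

```text
pan top [ 0.5679 -0.1489] 
pan scene [ 0.5698 -0.1438] 
jar top [ 0.5769 -0.1517] 
jar scene [ 0.5778 -0.1487] 
cork top [0.4372 0.1032] [(0.0768, 42.0), (0.0767, -47.5), (0.0765, -137.2), (0.0779, 132.7)]
cork scene [0.4376 0.1067] [(0.0768, -138.1), (0.0753, 132.1), (0.0771, 42.3), (0.0758, -48.1)]
plate top [0.6175 0.1145] [(0.0299, 85.6), (0.0308, 173.2), (0.0288, -96.1), (0.0318, -8.8)]
plate scene [0.6187 0.1189] [(0.0311, -97.9), (0.0316, 174.7), (0.0313, 81.8), (0.0314, -5.7)]
tabend top [0.6453 0.0806] [(0.007, 40.2), (0.007, -139.8)]
tabend scene [0.6466 0.0841] [(0.0089, -136.4), (0.0089, 43.6)]
```

Emit:
play_rows(
  rows=[
    {"slide": [0,0,-0.1],"delta_rot": [0,0,0.93],"fingers": 1},
    {"slide": [0,0,-0.1],"delta_rot": [0,0,0.93],"fingers": 1},
    {"slide": [0,0,0],"delta_rot": [0,0,0.93],"fingers": 1},
    {"slide": [0,0,0],"delta_rot": [0,0,0.93],"fingers": 1},
    {"slide": [0,0,0],"delta_rot": [0,0,0.93],"fingers": 1},
    {"slide": [0,0,0],"delta_rot": [0,0,0.93],"fingers": 1},
    {"slide": [0,0,0],"delta_rot": [0,0,0.93],"fingers": 1},
    {"slide": [0,0,0],"delta_rot": [0,0,0.93],"fingers": 1},
  ],
)

```text
time_s: 1.1
tcp_pos: [0.2012, 0.644, 0.256]
eef_rot: [180.0, -0.0, -51.6]
contact_force: [-0.0, 0.4, -1.1]
gripper_width: 0.0877
gripper_force: 0.0
```

```bash
cat > go.py <<'E'
import sys,numpy as np
from plant import r
from scipy.spatial.transform import Rotation as Ro
def go(x,y,z,yaw=-51.5):
    s=r.get_state();R=Ro.from_euler("xyz",s["eef_rot"],degrees=True)
    d=R.inv().apply(np.array([x,y,z])-s["tcp_pos"])
    q=(R.inv()*Ro.from_euler("xyz",[180,0,yaw],degrees=True)).as_rotvec()
    print("t",s["time_s"],"tcp",np.round(s["tcp_pos"],4),np.round(s["eef_rot"],2),"w",round(s["gripper_width"],4))
    print("slide shares",np.round(d/.15,3),"min rows",round(np.linalg.norm(d)/.0625,1),"turn shares",np.round(q/.08,3))
if __name__=="__main__": go(*map(float,sys.argv[1:]))
E
python3 go.py .577 -.15 .25
```

```text
t 1.1 tcp [0.2012 0.644  0.256 ] [ 1.7996e+02 -4.0000e-02 -5.1600e+01] w 0.0877
slide shares [5.704 1.325 0.045] min rows 14.1 turn shares [ 0.01  -0.008 -0.021]
```

Emit:
play_rows(
  rows=[
    {"slide": [0.35,0.08,0],"delta_rot": [0,0,0],"fingers": 1},
    {"slide": [0.35,0.08,0],"delta_rot": [0,0,0],"fingers": 1},
    {"slide": [0.35,0.08,0],"delta_rot": [0,0,0],"fingers": 1},
    {"slide": [0.35,0.08,0],"delta_rot": [0,0,0],"fingers": 1},
    {"slide": [0.35,0.08,0],"delta_rot": [0,0,0],"fingers": 1},
    {"slide": [0.35,0.08,0],"delta_rot": [0,0,0],"fingers": 1},
    {"slide": [0.35,0.08,0],"delta_rot": [0,0,0],"fingers": 1},
    {"slide": [0.35,0.08,0],"delta_rot": [0,0,0],"fingers": 1},
  ],
)

```text
time_s: 2.1
tcp_pos: [0.3882, 0.2542, 0.2565]
eef_rot: [-180.0, 0.0, -51.4]
contact_force: [0.7, 0.6, -0.7]
gripper_width: 0.0876
gripper_force: 0.0
```

Emit:
play_rows(
  rows=[
    {"slide": [0.36,0.085,0],"delta_rot": [0,0,0],"fingers": 1},
    {"slide": [0.36,0.085,0],"delta_rot": [0,0,0],"fingers": 1},
    {"slide": [0.36,0.085,0],"delta_rot": [0,0,0],"fingers": 1},
    {"slide": [0.36,0.085,0],"delta_rot": [0,0,0],"fingers": 1},
    {"slide": [0.36,0.085,0],"delta_rot": [0,0,0],"fingers": 1},
    {"slide": [0.36,0.085,0],"delta_rot": [0,0,0],"fingers": 1},
    {"slide": [0.3,0.08,0],"delta_rot": [0,0,0],"fingers": 1},
    {"slide": [0,0,0],"delta_rot": [0,0,0],"fingers": 1},
  ],
)

```text
time_s: 3.1
tcp_pos: [0.549, -0.0904, 0.2554]
eef_rot: [179.9, 0.1, -51.7]
contact_force: [-0.7, 0.2, -0.6]
gripper_width: 0.0878
gripper_force: 0.0
```

```bash
cat > wr.py <<'E'
import numpy as np,cv2,sys
from plant import r
from scipy.spatial.transform import Rotation as Ro
def snap(n):
    s=r.get_state();c=r.capture("wrist");cv2.imwrite(f"pics/{n}.png",c["image"])
    T=np.eye(4);T[:3,:3]=Ro.from_euler("xyz",s["eef_rot"],degrees=True).as_matrix();T[:3,3]=s["tcp_pos"]
    np.savez(n,M=T@c["T_tool_cam"],k=[c["fx"],c["fy"],c["cx"],c["cy"]])
def pt(n,u,v,z):
    d=np.load(n+".npz");M,k=d["M"],d["k"]
    w=M[:3,:3]@[(u-k[2])/k[0],(v-k[3])/k[1],1]
    return (M[:3,3]+w*(z-M[2,3])/w[2])[:2].round(4)
def px(n,X):
    d=np.load(n+".npz");M,k=d["M"],d["k"];c=np.linalg.inv(M)@[*X,1]
    return (c[:2]/c[2]*k[:2]+k[2:]).round(1)
E
python3 go.py .577 -.15 .15; python3 -c "
from wr import *
snap('w1')
for X in [(.577,-.15,.135),(.569,-.147,.07)]: print(px('w1',X))"
```

```text
t 3.1 tcp [ 0.549  -0.0904  0.2554] [ 1.7989e+02  5.0000e-02 -5.1680e+01] w 0.0878
slide shares [0.428 0.098 0.702] min rows 2.0 turn shares [ 0.024  0.011 -0.04 ]
[298.6 131.2]
[299.4 136.3]
```

View pics/w1.png

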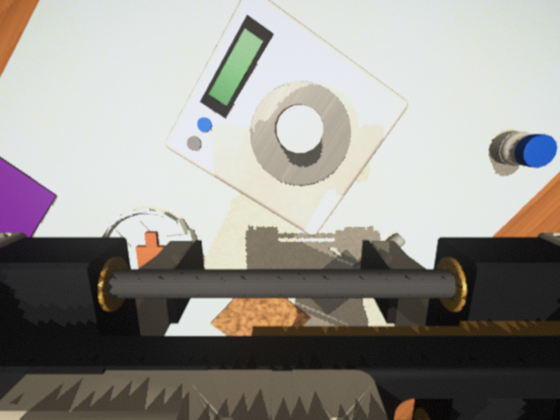

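The wrist view shows the jar cap centred at about (300,129) and the pan at about (300,133), close to the predicted spots.

```bash
python3 -c "
from wr import *
print(pt('w1',300,129,.135),pt('w1',300,133.5,.07))
import go
go.go(.578,-.151,.15)"
```

```text
[ 0.5772 -0.1522] [ 0.5703 -0.1497]
t 3.15 tcp [ 0.5485 -0.0891  0.2556] [ 1.7992e+02  6.0000e-02 -5.1630e+01] w 0.0878
slide shares [0.446 0.101 0.704] min rows 2.0 turn shares [ 0.018  0.013 -0.028]
```

Emit:
play_rows(
  rows=[
    {"slide": [0.22,0.05,0],"delta_rot": [0,0,0],"fingers": 1},
    {"slide": [0.22,0.05,0],"delta_rot": [0,0,0],"fingers": 1},
    {"slide": [0,0,0.3],"delta_rot": [0,0,0],"fingers": 1},
    {"slide": [0,0,0.3],"delta_rot": [0,0,0],"fingers": 1},
    {"slide": [0,0,0],"delta_rot": [0,0,0],"fingers": 1},
    {"slide": [0,0,0],"delta_rot": [0,0,0],"fingers": 1},
  ],
)

```text
time_s: 3.9
tcp_pos: [0.5791, -0.1482, 0.1685]
eef_rot: [-179.9, -0.1, -51.4]
contact_force: [0.7, 0.1, 1.1]
gripper_width: 0.0879
gripper_force: 0.0
```

```bash
python3 go.py .577 -.151 .0835
```

```text
t 3.9 tcp [ 0.5791 -0.1482  0.1685] [-1.7994e+02 -1.0000e-01 -5.1370e+01] w 0.0879
slide shares [0.005 0.023 0.567] min rows 1.4 turn shares [-0.014 -0.021  0.029]
```

Emit:
play_rows(
  rows=[
    {"slide": [0.0,0.02,0.15],"delta_rot": [0,0,0],"fingers": 1},
    {"slide": [0,0,0.15],"delta_rot": [0,0,0],"fingers": 1},
    {"slide": [0,0,0.15],"delta_rot": [0,0,0],"fingers": 1},
    {"slide": [0,0,0.11],"delta_rot": [0,0,0],"fingers": 1},
    {"slide": [0,0,0],"delta_rot": [0,0,0],"fingers": 1},
    {"slide": [0,0,0],"delta_rot": [0,0,0],"fingers": 1},
  ],
)

```text
time_s: 4.65
tcp_pos: [0.5767, -0.1506, 0.0839]
eef_rot: [-179.9, -0.1, -51.4]
contact_force: [0.0, 0.3, -0.1]
gripper_width: 0.0881
gripper_force: 0.0
```

Emit:
play_rows(
  rows=[
    {"slide": [0,0,0],"delta_rot": [0,0,0],"fingers": 0.3},
    {"slide": [0,0,0],"delta_rot": [0,0,0],"fingers": 0.1},
    {"slide": [0,0,0],"delta_rot": [0,0,0],"fingers": 0},
    {"slide": [0,0,0],"delta_rot": [0,0,0],"fingers": -0.1},
    {"slide": [0,0,0],"delta_rot": [0,0,0],"fingers": -0.3},
    {"slide": [0,0,0],"delta_rot": [0,0,0],"fingers": -0.5},
    {"slide": [0,0,0],"delta_rot": [0,0,0],"fingers": -0.5},
  ],
  squeeze=15,
)

```text
time_s: 5.52
tcp_pos: [0.5758, -0.1506, 0.0826]
eef_rot: [-180.0, -0.0, -51.5]
contact_force: [-0.0, -0.1, -0.2]
gripper_width: 0.0455
gripper_force: 15.0
```

Emit:
play_rows(
  rows=[
    {"slide": [0,0,-0.1],"delta_rot": [0,0,0],"fingers": -0.5},
    {"slide": [0,0,-0.2],"delta_rot": [0,0,0],"fingers": -0.5},
    {"slide": [0,0,-0.1],"delta_rot": [0,0,0],"fingers": -0.5},
    {"slide": [0,0,0],"delta_rot": [0,0,0],"fingers": -0.5},
  ],
)

```text
time_s: 6.02
tcp_pos: [0.5765, -0.1506, 0.1441]
eef_rot: [-179.9, -0.1, -51.5]
contact_force: [-0.8, 0.4, -1.6]
gripper_width: 0.0454
gripper_force: 15.0
```

```bash
python3 go.py .4375 .104 .14
```

```text
t 6.025 tcp [ 0.5765 -0.1506  0.1441] [-1.7986e+02 -9.0000e-02 -5.1450e+01] w 0.0454
slide shares [-1.905 -0.333  0.025] min rows 4.6 turn shares [-0.029 -0.02   0.01 ]
```

Emit:
play_rows(
  rows=[
    {"slide": [-0.15,-0.03,0],"delta_rot": [0,0,0],"fingers": -0.5},
    {"slide": [-0.3,-0.05,0],"delta_rot": [0,0,0],"fingers": -0.5},
    {"slide": [-0.33,-0.06,0],"delta_rot": [0,0,0],"fingers": -0.5},
    {"slide": [-0.33,-0.06,0],"delta_rot": [0,0,0],"fingers": -0.5},
    {"slide": [-0.33,-0.06,0],"delta_rot": [0,0,0],"fingers": -0.5},
    {"slide": [-0.3,-0.05,0],"delta_rot": [0,0,0],"fingers": -0.5},
    {"slide": [-0.16,-0.02,0],"delta_rot": [0,0,0],"fingers": -0.5},
    {"slide": [0,0,0],"delta_rot": [0,0,0],"fingers": -0.5},
  ],
)

```text
time_s: 7.02
tcp_pos: [0.4357, 0.104, 0.1419]
eef_rot: [180.0, 0.0, -51.3]
contact_force: [-1.5, 0.0, -0.6]
gripper_width: 0.0456
gripper_force: 15.0
```

```bash
python3 go.py .4375 .104 .0175
```

```text
t 7.025 tcp [0.4357 0.104  0.1419] [ 1.7995e+02  2.0000e-02 -5.1310e+01] w 0.0456
slide shares [ 0.008 -0.01   0.83 ] min rows 2.0 turn shares [0.01  0.005 0.041]
```

Emit:
play_rows(
  rows=[
    {"slide": [0,0,0.15],"delta_rot": [0,0,0],"fingers": -0.5},
    {"slide": [0,0,0.2],"delta_rot": [0,0,0],"fingers": -0.5},
    {"slide": [0,0,0.2],"delta_rot": [0,0,0],"fingers": -0.5},
    {"slide": [0,0,0.15],"delta_rot": [0,0,0],"fingers": -0.5},
    {"slide": [0,0,0.08],"delta_rot": [0,0,0],"fingers": -0.5},
    {"slide": [0,0,0],"delta_rot": [0,0,0],"fingers": -0.5},
    {"slide": [0,0,0],"delta_rot": [0,0,0],"fingers": -0.5},
  ],
)

```text
time_s: 7.9
tcp_pos: [0.4374, 0.1033, 0.0261]
eef_rot: [-179.9, -0.0, -51.5]
contact_force: [-0.1, -0.2, -0.6]
gripper_width: 0.0453
gripper_force: 15.0
```

Emit:
play_rows(
  rows=[
    {"slide": [0,0,0.02],"delta_rot": [0,0,0],"fingers": -0.5},
    {"slide": [0,0,0.02],"delta_rot": [0,0,0],"fingers": -0.5},
    {"slide": [0,0,0],"delta_rot": [0,0,0],"fingers": -0.5},
    {"slide": [0,0,0],"delta_rot": [0,0,0],"fingers": -0.5},
  ],
)

```text
time_s: 8.4
tcp_pos: [0.4369, 0.1032, 0.0196]
eef_rot: [-180.0, -0.0, -51.4]
contact_force: [0.5, -0.1, -1.0]
gripper_width: 0.0454
gripper_force: 15.0
```

Emit:
play_rows(
  rows=[
    {"slide": [0,0,0.01],"delta_rot": [0,0,0],"fingers": -0.5},
    {"slide": [0,0,0],"delta_rot": [0,0,0],"fingers": -0.5},
    {"slide": [0,0,0],"delta_rot": [0,0,0],"fingers": -0.5},
  ],
)

```text
time_s: 8.78
tcp_pos: [0.4368, 0.1031, 0.018]
eef_rot: [180.0, 0.0, -51.5]
contact_force: [0.6, 0.3, 0.4]
gripper_width: 0.045
gripper_force: 15.0
```

Emit:
play_rows(
  rows=[
    {"slide": [0,0,0.008],"delta_rot": [0,0,0],"fingers": -0.5},
    {"slide": [0,0,0],"delta_rot": [0,0,0],"fingers": -0.5},
    {"slide": [0,0,0],"delta_rot": [0,0,0],"fingers": -0.5},
  ],
)

```text
time_s: 9.15
tcp_pos: [0.4368, 0.1031, 0.0168]
eef_rot: [180.0, 0.0, -51.5]
contact_force: [0.5, 0.1, -0.7]
gripper_width: 0.0453
gripper_force: 15.0
```

Emit:
play_rows(
  rows=[
    {"slide": [0,0,0.008],"delta_rot": [0,0,0],"fingers": -0.5},
    {"slide": [0,0,0],"delta_rot": [0,0,0],"fingers": -0.5},
    {"slide": [0,0,0],"delta_rot": [0,0,0],"fingers": -0.5},
  ],
)

```text
time_s: 9.52
tcp_pos: [0.4369, 0.1032, 0.0164]
eef_rot: [-180.0, -0.0, -51.4]
contact_force: [-4.2, -0.8, 11.0]
gripper_width: 0.0447
gripper_force: 15.0
```

Contact felt (11 N); release slowly, then go up.

Emit:
play_rows(
  rows=[
    {"slide": [0,0,-0.004],"delta_rot": [0,0,0],"fingers": -0.5},
    {"slide": [0,0,0],"delta_rot": [0,0,0],"fingers": 0.1},
    {"slide": [0,0,0],"delta_rot": [0,0,0],"fingers": 0.4},
    {"slide": [0,0,0],"delta_rot": [0,0,0],"fingers": 1},
    {"slide": [0,0,0],"delta_rot": [0,0,0],"fingers": 1},
    {"slide": [0,0,0],"delta_rot": [0,0,0],"fingers": 1},
    {"slide": [0,0,0],"delta_rot": [0,0,0],"fingers": 1},
  ],
)

```text
time_s: 10.4
tcp_pos: [0.4369, 0.1031, 0.0163]
eef_rot: [180.0, -0.0, -51.5]
contact_force: [0.6, 0.4, 0.6]
gripper_width: 0.087
gripper_force: 0.0
```

Emit:
play_rows(
  rows=[
    {"slide": [0,0,-0.1],"delta_rot": [0,0,0],"fingers": 1},
    {"slide": [0,0,-0.2],"delta_rot": [0,0,0],"fingers": 1},
    {"slide": [0,0,-0.3],"delta_rot": [0,0,0],"fingers": 1},
    {"slide": [0,0,-0.3],"delta_rot": [0,0,0],"fingers": 1},
    {"slide": [0,0,-0.3],"delta_rot": [0,0,0],"fingers": 1},
    {"slide": [0,0,0],"delta_rot": [0,0,0],"fingers": 1},
    {"slide": [0,0,0],"delta_rot": [0,0,0],"fingers": 1},
  ],
)

```text
time_s: 11.28
tcp_pos: [0.4364, 0.103, 0.196]
eef_rot: [-180.0, 0.0, -51.5]
contact_force: [-0.5, 0.0, -1.3]
gripper_width: 0.0876
gripper_force: 0.0
```

```bash
python3 go.py .618 .116 .2; python3 -c "
from wr import *
snap('w2')
print(px('w2',(.4368,.1032,.069)),px('w2',(.618,.1165,.012)),px('w2',(.646,.082,.012)))"
```

```text
t 11.275 tcp [0.4364 0.103  0.196 ] [-1.7999e+02  2.0000e-02 -5.1460e+01] w 0.0876
slide shares [ 0.686 -1.001 -0.027] min rows 2.9 turn shares [-0.001  0.005  0.008]
[281.4 200.3] [137.3  91.3] [131.4  44.1]
```

View pics/w2.png

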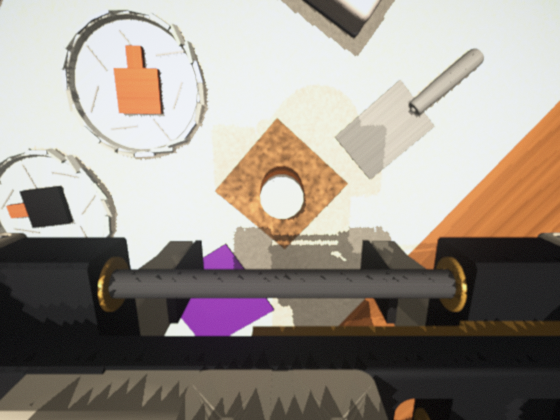

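Run:
```python
import cv2
t=cv2.imread("pics/w2.png");cv2.imwrite("pics/w2c.png",cv2.resize(t[35:125,90:190],None,fx=6,fy=6,interpolation=cv2.INTER_CUBIC))
```

```text
(no output)
```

View pics/w2c.png

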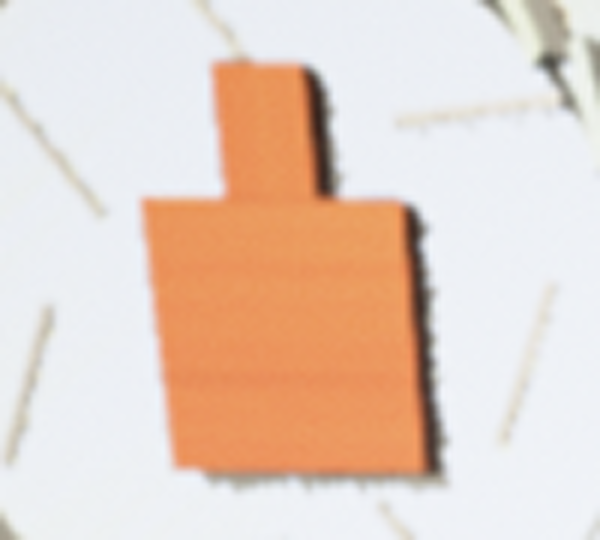

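Run:
```python
from wr import *
X=np.array([pt('w2',90+u/6-.4,35+v/6-.4,.012) for u,v in [(141,199),(404,201),(426,472),(176,469),(212,62),(306,65)]])
m=X[:4].mean(0);print(m,X[4:].mean(0))
an=lambda a,b:np.degrees(np.arctan2(*(b-a)[::-1])).round(1)
print(an(X[3],X[0]),an(X[2],X[1]),an(m,X[4:].mean(0)),an(X[0],X[1])+90,an(X[3],X[2])+90,[np.linalg.norm(X[i]-X[(i+1)%4]).round(4) for i in range(4)])
```

```text
[0.6181   0.116075] [0.6444 0.082 ]
-51.7 -52.6 -52.3 -51.900000000000006 -52.099999999999994 [np.float64(0.0447), np.float64(0.0441), np.float64(0.0441), np.float64(0.0439)]
```

Emit:
play_rows(
  rows=[
    {"slide": [0.13,-0.2,0],"delta_rot": [0,0,0.11],"fingers": 0.3},
    {"slide": [0.2,-0.28,0],"delta_rot": [0,0,0],"fingers": 0.3},
    {"slide": [0.2,-0.28,0],"delta_rot": [0,0,0],"fingers": 0.3},
    {"slide": [0.156,-0.24,0.2],"delta_rot": [0,0,0],"fingers": 0.3},
    {"slide": [0,0,0.3],"delta_rot": [0,0,0],"fingers": 0.3},
    {"slide": [0,0,0.3],"delta_rot": [0,0,0],"fingers": 0.3},
    {"slide": [0,0,0],"delta_rot": [0,0,0],"fingers": 0.3},
    {"slide": [0,0,0],"delta_rot": [0,0,0],"fingers": 0.3},
  ],
)

```text
time_s: 12.32
tcp_pos: [0.619, 0.1149, 0.0771]
eef_rot: [-180.0, -0.0, -51.9]
contact_force: [-0.6, 0.4, 1.4]
gripper_width: 0.0571
gripper_force: 0.0
```

```bash
python3 go.py .618 .116 .02 -52
```

```text
t 12.325 tcp [0.619  0.1149 0.0771] [-1.800e+02 -4.000e-02 -5.192e+01] w 0.0571
slide shares [-0.01   0.001  0.38 ] min rows 0.9 turn shares [-0.    -0.009  0.018]
```

Emit:
play_rows(
  rows=[
    {"slide": [-0.006,0,0.13],"delta_rot": [0,0,0],"fingers": 0.3},
    {"slide": [0,0,0.13],"delta_rot": [0,0,0],"fingers": 0.3},
    {"slide": [0,0,0.12],"delta_rot": [0,0,0],"fingers": 0.3},
    {"slide": [0,0,0.05],"delta_rot": [0,0,0],"fingers": 0.3},
    {"slide": [0,0,0],"delta_rot": [0,0,0],"fingers": 0.3},
    {"slide": [0,0,0],"delta_rot": [0,0,0],"fingers": 0.3},
  ],
)

```text
time_s: 13.08
tcp_pos: [0.6184, 0.1158, 0.0125]
eef_rot: [-179.9, -0.0, -51.9]
contact_force: [0.1, 0.9, -0.3]
gripper_width: 0.057
gripper_force: 0.0
```

Emit:
play_rows(
  rows=[
    {"slide": [0,0,0.025],"delta_rot": [0,0,0],"fingers": 0.3},
    {"slide": [0,0,0.018],"delta_rot": [0,0,0],"fingers": 0.3},
    {"slide": [0,0,0],"delta_rot": [0,0,0],"fingers": 0.3},
    {"slide": [0,0,0],"delta_rot": [0,0,0],"fingers": 0.3},
  ],
)

```text
time_s: 13.58
tcp_pos: [0.6178, 0.1155, 0.0053]
eef_rot: [180.0, -0.0, -52.0]
contact_force: [-0.5, -0.6, 0.3]
gripper_width: 0.0571
gripper_force: 0.0
```

Emit:
play_rows(
  rows=[
    {"slide": [0,0,0],"delta_rot": [0,0,0],"fingers": 0.1},
    {"slide": [0,0,0],"delta_rot": [0,0,0],"fingers": 0},
    {"slide": [0,0,0],"delta_rot": [0,0,0],"fingers": -0.2},
    {"slide": [0,0,0],"delta_rot": [0,0,0],"fingers": -0.5},
    {"slide": [0,0,0],"delta_rot": [0,0,0],"fingers": -0.5},
  ],
  squeeze=30,
)

```text
time_s: 14.2
tcp_pos: [0.618, 0.1157, 0.0054]
eef_rot: [-180.0, -0.0, -51.9]
contact_force: [0.1, 0.4, -0.2]
gripper_width: 0.0444
gripper_force: 30.0
```

Emit:
play_rows(
  rows=[
    {"slide": [0,0,-0.06],"delta_rot": [0,0,0],"fingers": -0.5},
    {"slide": [0,0,-0.15],"delta_rot": [0,0,0],"fingers": -0.5},
    {"slide": [0,0,-0.25],"delta_rot": [0,0,0],"fingers": -0.5},
    {"slide": [0,0,-0.25],"delta_rot": [0,0,0],"fingers": -0.5},
    {"slide": [0,0,-0.15],"delta_rot": [0,0,0],"fingers": -0.5},
    {"slide": [0,0,0],"delta_rot": [0,0,0],"fingers": -0.5},
    {"slide": [0,0,0],"delta_rot": [0,0,0],"fingers": -0.5},
  ],
)

```text
time_s: 15.08
tcp_pos: [0.617, 0.1153, 0.1335]
eef_rot: [179.9, 0.0, -52.0]
contact_force: [-0.8, -0.2, -2.4]
gripper_width: 0.0445
gripper_force: 30.0
```

```bash
python3 go.py .5695 -.148 .13 -52
```

```text
t 15.075 tcp [0.617  0.1153 0.1335] [ 1.7993e+02  4.0000e-02 -5.1980e+01] w 0.0445
slide shares [1.188 1.33  0.024] min rows 4.3 turn shares [0.016 0.009 0.005]
```

Emit:
play_rows(
  rows=[
    {"slide": [0.1,0.11,0],"delta_rot": [0,0,0],"fingers": -0.5},
    {"slide": [0.18,0.2,0],"delta_rot": [0,0,0],"fingers": -0.5},
    {"slide": [0.21,0.24,0],"delta_rot": [0,0,0],"fingers": -0.5},
    {"slide": [0.21,0.24,0],"delta_rot": [0,0,0],"fingers": -0.5},
    {"slide": [0.21,0.24,0],"delta_rot": [0,0,0],"fingers": -0.5},
    {"slide": [0.18,0.2,0],"delta_rot": [0,0,0],"fingers": -0.5},
    {"slide": [0.1,0.1,0],"delta_rot": [0,0,0],"fingers": -0.5},
    {"slide": [0,0,0],"delta_rot": [0,0,0],"fingers": -0.5},
  ],
)

```text
time_s: 16.08
tcp_pos: [0.5698, -0.1496, 0.1335]
eef_rot: [179.9, 0.1, -52.1]
contact_force: [-0.3, 0.2, -2.3]
gripper_width: 0.0446
gripper_force: 30.0
```

Emit:
play_rows(
  rows=[
    {"slide": [0,0,0.1],"delta_rot": [0,0,0],"fingers": -0.5},
    {"slide": [0,0,0.15],"delta_rot": [0,0,0],"fingers": -0.5},
    {"slide": [0,0,0.1],"delta_rot": [0,0,0],"fingers": -0.5},
    {"slide": [0,0,0],"delta_rot": [0,0,0],"fingers": -0.5},
    {"slide": [0,0,0],"delta_rot": [0,0,0],"fingers": -0.5},
  ],
)

```text
time_s: 16.7
tcp_pos: [0.5712, -0.1477, 0.0821]
eef_rot: [-180.0, -0.0, -51.9]
contact_force: [-0.4, 0.8, -1.0]
gripper_width: 0.045
gripper_force: 30.0
```

```bash
python3 go.py .5695 -.148 .0715 -52
```

```text
t 16.7 tcp [ 0.5712 -0.1477  0.0821] [-1.7999e+02 -3.0000e-02 -5.1910e+01] w 0.045
slide shares [-0.005  0.01   0.071] min rows 0.2 turn shares [-0.002 -0.005  0.02 ]
```

Emit:
play_rows(
  rows=[
    {"slide": [0,0,0.03],"delta_rot": [0,0,0],"fingers": -0.5},
    {"slide": [0,0,0.02],"delta_rot": [0,0,0],"fingers": -0.5},
    {"slide": [0,0,0.01],"delta_rot": [0,0,0],"fingers": -0.5},
    {"slide": [0,0,0],"delta_rot": [0,0,0],"fingers": -0.5},
    {"slide": [0,0,0],"delta_rot": [0,0,0],"fingers": -0.5},
  ],
)

```text
time_s: 17.32
tcp_pos: [0.5708, -0.148, 0.0729]
eef_rot: [-180.0, -0.0, -52.0]
contact_force: [0.2, 0.2, -0.6]
gripper_width: 0.0446
gripper_force: 30.0
```

Emit:
play_rows(
  rows=[
    {"slide": [0,0,0.007],"delta_rot": [0,0,0],"fingers": -0.5},
    {"slide": [0,0,0],"delta_rot": [0,0,0],"fingers": -0.5},
    {"slide": [0,0,0],"delta_rot": [0,0,0],"fingers": -0.5},
  ],
)

```text
time_s: 17.7
tcp_pos: [0.5707, -0.148, 0.0718]
eef_rot: [180.0, -0.0, -52.0]
contact_force: [-0.2, -0.4, -1.8]
gripper_width: 0.0447
gripper_force: 30.0
```

Emit:
play_rows(
  rows=[
    {"slide": [0,0,0.006],"delta_rot": [0,0,0],"fingers": -0.5},
    {"slide": [0,0,0],"delta_rot": [0,0,0],"fingers": -0.5},
    {"slide": [0,0,0],"delta_rot": [0,0,0],"fingers": -0.5},
  ],
)

```text
time_s: 18.08
tcp_pos: [0.5708, -0.148, 0.0714]
eef_rot: [-180.0, -0.0, -51.9]
contact_force: [-1.2, 1.2, 5.6]
gripper_width: 0.0446
gripper_force: 30.0
```

Contact. Open (not too fast), then up.

Emit:
play_rows(
  rows=[
    {"slide": [0,0,0],"delta_rot": [0,0,0],"fingers": 0.1},
    {"slide": [0,0,0],"delta_rot": [0,0,0],"fingers": 0.3},
    {"slide": [0,0,0],"delta_rot": [0,0,0],"fingers": 0.6},
    {"slide": [0,0,0],"delta_rot": [0,0,0],"fingers": 0.6},
    {"slide": [0,0,0],"delta_rot": [0,0,0],"fingers": 0.6},
  ],
)

```text
time_s: 18.7
tcp_pos: [0.5707, -0.148, 0.0708]
eef_rot: [-180.0, -0.0, -52.0]
contact_force: [0.5, -0.0, -0.6]
gripper_width: 0.0697
gripper_force: 0.0
```

Emit:
play_rows(
  rows=[
    {"slide": [0,0,-0.05],"delta_rot": [0,0,0],"fingers": 0.6},
    {"slide": [0,0,-0.2],"delta_rot": [0,0,0],"fingers": 0.6},
    {"slide": [0,0,-0.3],"delta_rot": [0,0,0],"fingers": 0.6},
    {"slide": [-0.2,0,-0.3],"delta_rot": [0,0,0],"fingers": 0.6},
    {"slide": [-0.3,0,-0.2],"delta_rot": [0,0,0],"fingers": 0.6},
    {"slide": [0,0,0],"delta_rot": [0,0,0],"fingers": 0.6},
    {"slide": [0,0,0],"delta_rot": [0,0,0],"fingers": 0.6},
  ],
)

```text
time_s: 19.58
tcp_pos: [0.5245, -0.0888, 0.2288]
eef_rot: [-180.0, -0.0, -51.9]
contact_force: [0.1, -0.6, -0.8]
gripper_width: 0.0699
gripper_force: 0.0
```

```bash
python3 -c "
from wr import *
snap('w3')
print(px('w3',(.5695,-.148,.07)),px('w3',(.5708,-.148,.078)),r.get_state()['time_s'])"
```

```text
[283.  119.4] [282.  118.5] 19.625
```

View pics/w3.png

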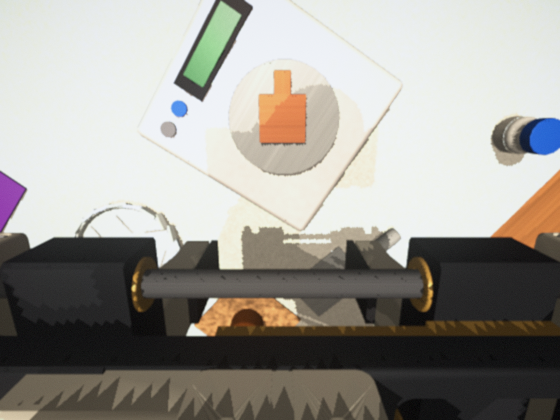

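The picture shows the plate's square centred at about (283,119) on the pan at about (285,118), flat. The jar still stands on the cork, near (248,318). Handing in.

```bash
python3 -c "
from plant import r
print(r.close_job())"
```

```text
the job is handed in; nothing more can be done
None
```

The jar stands upright on the cork pad and the bare copper plate lies flat in the middle of the balance pan, both let go; the job was handed in at about 20 s, and no verdict came back.

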